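# Start the bench bottle labeller

### The job

Get the little bottle labeller going: push its raised roller arm down over the bottle until it stops, then press the raised end of the big rocker switch fully down so that it tips over to on, and last press the long bar-shaped start key all the way in for a moment and let it spring back up. Keep to that order and keep off the round stop button. Only push with the fingertips: pick nothing up, and leave the bottle in its cradle and the dropper bottle and jars standing where they are.

Things in the scene. Friction and masses are not known exactly. Their poses are not given: they have to be found in the camera images.
- roller_arm (a joint): Hinged arm of the labeller: two aluminium bars 70 mm apart, a rubber roller between them, a black finger pad across the free end. 0 = fully raised, 0.65 rad = down on its stop, bars level; starts at 0 to 0.2. Stiff hinge: it stays where it is left; about 2 N down on the pad moves it. When down, the pad's top is 88 mm above the table.
- swing_hinge (a point): Middle of the arm's level hinge line, 82 mm above the table, at the end of the labeller away from the robot. Fixed. The pad's centre swings 135 mm from it. The labeller's grey base plate, fixed, is 210 x 136 x 12 mm; x axis: away from the robot, y: along the hinge line, z up.
- finger_pad_top (a point): Centre of the upper face of the black finger pad (40 mm along the arm, 78 mm across, 10 mm thick) at the arm's free end, the end nearer the robot. It moves with the arm: x axis along the arm towards the hinge (sloping down while the arm is up), y along the hinge line, z out of the face. As the arm is lowered the pad also moves up to 31 mm horizontally away from the hinge.
- bottle_center (a point): Centre of the axis of the loose amber bottle (38 mm diameter, 96 mm long with its black cap) that lies in the labeller's roller cradle, its axis (y) level, 50 mm above the table. The arm stops 2 mm above it. Must stay there.
- rocker (a joint): Big black rocker switch, a flat paddle 64 x 46 x 8 mm tipping on a level axle at its middle. 0 = off (the end farther from the robot stands up), 0.5 rad = on (that end fully down). It stays where it is left; about 2 N near the end moves it. It sits with the start key and stop button, in any order, in a row at 95 mm spacing on a fixed white box, 290 x 100 mm, 40 mm high.
- rocker_raised_end (a point): Press point of the rocker: on the paddle's upper face, 24 mm from the axle towards the end that stands up at the start (the paddle's edge is 8 mm farther out). It moves with the paddle: x axis along the paddle from the axle to that end, y along the axle, z out of the face. About 67 mm above the table when off, 55 mm when on.
- start_key (a joint): Spring travel of the start key: 0 = up, 0.006 m = fully in (about 5 N). It springs back when released.
- start_key_top (a point): Centre of the upper face of the black start key, a narrow bar 72 x 20 mm (long side along its x axis) on a grey block 80 x 52 mm, its top 62 mm above the table when up. x axis: across the control box, away from the robot; y along the row of controls; z up.
- stop_button (a joint): Spring travel of the round stop button: 0 = up, 0.006 m = fully in. Must not be pressed.
- stop_button_top (a point): Centre of the upper face of the black round stop button, 26 mm diameter, on a grey block like that of the start key, top 62 mm above the table.
- dropper_center (a point): Bystander: half-way up a loose upright amber dropper bottle, 34 mm diameter, 100 mm tall, standing on the table on the robot's side of the labeller.
- wide_jar_center (a point): Bystander: half-way up a loose squat jar with a black lid, 56 mm diameter, 32 mm tall, standing on the robot's side of the control box.
- small_jar_center (a point): Bystander: half-way up a loose jar with a black lid, 42 mm diameter, 38 mm tall, standing beyond the control box.

How it is judged:
By the outcome, as a careful person would: the job done as asked, in the order asked, and still so for the second after the job is handed in, with the robot touching nothing.
It also fails if it takes over 61 s, if anything falls off the work surface, if the arm or the gripper's body presses on something with over 40 N, if the wrist force passes 120 N, or if a joint passes its speed limit or range.

### The arm

A 7-joint arm with a two-finger parallel gripper is mounted at the origin on the work surface. World frame = base frame: x ahead of the robot, y to its left, z up, the work surface at z = 0. Lengths are in m, angles in rad, forces in N, time in s.
With the tool pointing down it reaches from about 0.425 to 0.925 m from the base axis. Payload 6.8 kg.
Tool frame: the origin (TCP) lies between the finger pads; the fingertips stand 17 mm ahead of it and the grasp point (between the pads) lies 2 mm behind it; z points along the fingers, y is the direction in which the jaws open and shut (so a half turn about z gives the same grasp; the last joint's range is limited). The gripper opens to 85 mm and grips with 20 to 120 N. Pads are 22 mm wide; open, the fingers measure 114 mm over their backs; the gripper's body (76 mm by 85 mm) begins 54 mm behind the grasp point. The pads swing forward as they close: fully open they stand 13 mm farther back than shut.
Start: joints at [-1.393, 0.477, 0.022, 1.555, -0.011, 1.109, -0.083], TCP at [0.19, 0.648, 0.217] pointing down, gripper open.
Joint ranges: [-2.96, 2.96], [-0.34, 2.1], [-1.41, 1.46], [0.24, 2.44], [-1.37, 4.51], [0.17, 1.92], [-2.96, 2.96]. Speed limits (rad/s): [2.39, 2.39, 3.14, 3.14, 3.14, 3.14, 3.14].

### API

Orientations are given as a unit quaternion [w, x, y, z].
In Python, from station import bot gives the robot as it stands. The module is installed in compiled form; this text tells all that it offers.
- The arm moves only by the tool carry_out, never from a script. Its argument "moves" is a list of rows, each a list of 3 entries, a list of its own where there are three numbers: the turn, a rotation vector about the tool's x, y, z in degrees, then the shift along the tool's x, y, z in cm, then the finger opening in cm, from 0 to 8.54. A call has 1 to 5 rows; each row is the pose to reach, as a shift and turn from the pose commanded when the call began, along the tool's axes at that moment; what a row does not reach only later rows make up. A row lasts 1/8 s, in which the tool goes at most 62.5 mm and 10.7 degrees, less where a joint would pass 70% of its speed; a pose out of reach is approached as far as the arm can. A call with a gripper value outside its range is refused whole. The fingers move at their own pace and stop on an object; "newtons" is the grip in N (left out, the last holds). Time passes only in rows, so rows that repeat a pose let the fingers close. It gives the time, the measured TCP pose, the force and the opening at its end, in the units of the state.
- bot.get_obs(): the state, without advancing time (a new reading comes with each control period).
- bot.read_camera(name): name is "scene" or "side" or "wrist"; returns the picture (480x640x3 uint8, red, green, blue); there is no depth.
- bot.camera_info(name): a dict with "vertical_fov" (degrees; the focal length in pixels is half the picture's height over the tangent of half this angle, whatever the lens; pixels are square), "cx", "cy" (the principal point, pixels), "position" and "attitude" of the camera in the world. Camera axes: x right, y up, looking along -z (the intrinsics and any distortion apply to the point x, -y, -z); pixel columns grow to the right and rows downward; lengths in m; the calibration is good to about 2 mm. A picture is of the moment at which its call begins: read the wrist's pose just before it. camera_info takes no time and is no camera call; for the wrist camera it gives the pose at the moment of the call.
- bot.hand_in(): hands the job in, once; it reports no verdict.
Trained networks look in the newest picture that a camera, given by its name, has taken for a name from the list of things; names that differ only in an ending like _2 or _b are one class to them, and where a whole thing is asked for, a point or a joint stands for the part that bears it (a point fixed in the world has none). Each returns a list of dicts, best first, with "score" (0 to 1); they miss things now and then, are a little off and sometimes report something else, mostly with a low value. They report only what shows in the picture. A call takes as long as a camera call.
- bot.silhouettes(label, camera): "region" (480x640 bool, what is visible of it) and "location" ([column, row] in pixels, amid what is visible of it).
The state is a dict: "t": time; "q": joint angles; "joint_vel": joint speeds; "joint_torque": joint torques, N m; "eef_pos": TCP position; "tool_rot": TCP orientation; "contact_force": force on the tool from outside, world axes, zero at the start; "torque": the same for the moment, N m; "gripper_width": opening from 0.0 (shut) to 1.0 (fully open).
Only numpy, scipy, OpenCV 4.12 (cv2) and the standard library are available. Lean on these libraries where they do the work, as an engineer would, in place of code of your own. Each camera call takes 0.05 s, during which the arm holds its last target. There are 200 camera calls.

## Working session

There is one attempt and no reset: what is moved stays moved. The work goes in short steps, Python scripts to look and compute and a tool call to move; the robot and the scene stay as the last step left them, time stands still between calls to the robot, and variables do not carry over. Pictures are saved under pics/ and viewed, about 8 in all and at most 12, crops included, and the job is handed in when it is done.

Besides the shell and the picture viewer there is one more tool, called after ">>>" as a command line: name --argument value ..., lists and objects as JSON in quotes. carry_out: Moves the arm, as the interface text tells. Its arguments: {"type":"object","properties":{"moves":{"type":"array"},"newtons":{"type":"number"}},"required":["moves"]}

```bash
mkdir -p pics
python3 - <<'E'
from station import bot
import cv2
o=bot.get_obs(); print(o['t'],o['eef_pos'],o['tool_rot'],o['gripper_width'])
for c in("scene","side"):
    print(c,bot.camera_info(c)); cv2.imwrite(f"pics/{c}1.png",bot.read_camera(c)[:,:,::-1])
    for n in("finger_pad_top","rocker_raised_end","start_key_top","stop_button_top","bottle_center","dropper_center","wide_jar_center","small_jar_center"):
        print(n,[(round(d['score'],2),[round(float(v)) for v in d['location']]) for d in bot.silhouettes(n,c)][:2])
E
```

```text
0.0 [0.19011682 0.64701394 0.2163979 ] [-6.03552094e-05  1.42373064e-01  9.89812625e-01 -9.35001512e-04] 1.0037024854447798
scene {'vertical_fov': 52.65373382534332, 'cx': 322.95587049027637, 'cy': 246.0324998874954, 'position': array([ 0.92789379, -0.59173334,  0.93753578]), 'attitude': array([0.9039056 , 0.33810999, 0.09217124, 0.24523612])}
finger_pad_top [(0.96, [365, 195]), (0.38, [296, 301])]
rocker_raised_end [(0.64, [296, 300])]
start_key_top [(0.73, [274, 328])]
stop_button_top []
bottle_center [(0.68, [368, 230])]
dropper_center [(0.54, [316, 204])]
wide_jar_center [(0.58, [259, 288])]
small_jar_center [(0.61, [317, 359])]
side {'vertical_fov': 52.71932306683641, 'cx': 317.14057856241647, 'cy': 245.5302340594569, 'position': array([0.41213231, 0.64950719, 0.65946258]), 'attitude': array([-0.10214682, -0.05509533,  0.43452566,  0.89315059])}
finger_pad_top [(0.84, [272, 329])]
rocker_raised_end [(0.54, [383, 272]), (0.15, [343, 226])]
start_key_top [(0.77, [341, 224]), (0.49, [282, 335])]
stop_button_top [(0.58, [348, 198])]
bottle_center [(0.91, [264, 367])]
dropper_center [(0.81, [365, 381])]
wide_jar_center [(0.59, [388, 272])]
small_jar_center [(0.84, [295, 231])]
```

View pics/scene1.png

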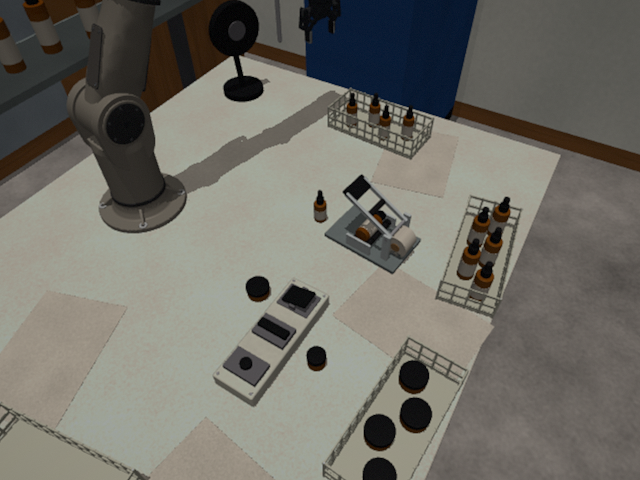

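View pics/side1.png

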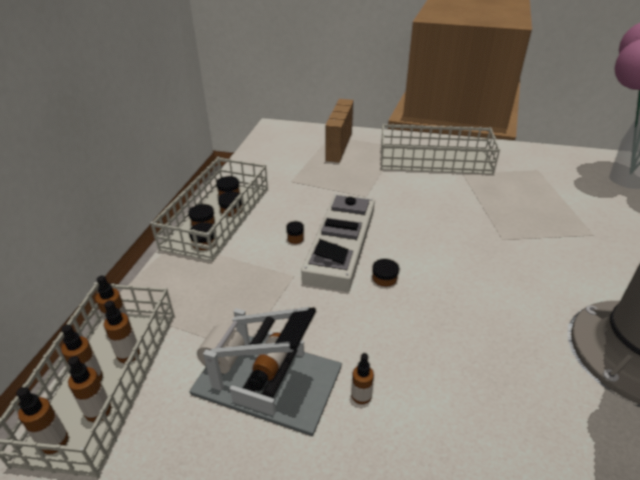

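The scene view shows the labeller at about (372,225), with its pad at (358,187). The box runs from (310,290) to (240,380), with the rocker nearest the labeller, the start key in the middle at (274,331) and the stop button at (245,365). The side view agrees. Next I'll work out positions and enlarge the pictures.

```bash
cat > h.py <<'E'
import numpy as np, cv2
from scipy.spatial.transform import Rotation as R
from station import bot
def cam(c):
    i=bot.camera_info(c); w,x,y,z=i['attitude']
    return i,R.from_quat([x,y,z,w]).as_matrix(),240/np.tan(np.radians(i['vertical_fov']/2))
def ray(c,uv):
    i,M,f=cam(c); return i['position'],M@np.array([(uv[0]-i['cx'])/f,-(uv[1]-i['cy'])/f,-1])
def onz(c,uv,z):
    p,d=ray(c,uv); return p+d*(z-p[2])/d[2]
def tri(uvs):
    A=np.zeros((3,3));b=np.zeros(3)
    for c,uv in uvs.items():
        p,d=ray(c,uv); d=d/np.linalg.norm(d);P=np.eye(3)-np.outer(d,d);A+=P;b+=P@p
    return np.linalg.solve(A,b)
def proj(c,X):
    i,M,f=cam(c); v=M.T@(np.asarray(X)-i['position']); return [i['cx']-f*v[0]/v[2],i['cy']+f*v[1]/v[2]]
def tool():
    o=bot.get_obs(); w,x,y,z=o['tool_rot']; return o,np.array(o['eef_pos']),R.from_quat([x,y,z,w])
E
python3 - <<'E'
from h import *
np.set_printoptions(precision=4,suppress=True)
px=dict(scene=dict(pad=(365,195),key=(274,328),bottle=(368,230),dropper=(316,204),wide=(259,288),small=(317,359),stop=(245,364)),
side=dict(pad=(272,329),key=(341,226),stop=(348,201),bottle=(264,367),dropper=(365,381),wide=(386,272),small=(295,231)))
for n,z in dict(key=.062,stop=.062,bottle=.05,dropper=.05,wide=.02,small=.02,pad=.13).items():
    print(n,tri({c:px[c][n] for c in px}),*[onz(c,px[c][n],z)[:2] for c in px])
a=cv2.imread('pics/scene1.png')[175:405,205:425]; b=cv2.imread('pics/side1.png')[190:430,185:405]
a=cv2.resize(a,None,fx=1.8,fy=2.4,interpolation=2) if 0 else cv2.resize(a[:,:],(400*220//220,418),interpolation=2)
E
python3 - <<'E'
import cv2
a=cv2.imread('pics/scene1.png')[170:405,205:430]
cv2.imwrite('pics/sc.png',cv2.convertScaleAbs(cv2.resize(a,None,fx=2.5,fy=2.5,interpolation=2),alpha=1.8))
E
```

```text
key [ 0.5634 -0.1784  0.0537] [ 0.5685 -0.1819] [ 0.5599 -0.1681]
stop [ 0.5638 -0.2766  0.0559] [ 0.5653 -0.279 ] [ 0.5631 -0.2666]
bottle [0.6068 0.1936 0.0335] [0.607  0.1768] [0.6073 0.208 ]
dropper [0.4484 0.1947 0.0466] [0.4471 0.1911] [0.451  0.1987]
wide [ 0.4557 -0.0902  0.0184] [ 0.4604 -0.0906] [ 0.4523 -0.0907]
small [ 0.6685 -0.1807  0.0219] [ 0.6707 -0.1789] [ 0.6666 -0.1845]
pad [0.5847 0.2025 0.137 ] [0.5771 0.2075] [0.5917 0.1985]
```

View pics/sc.png

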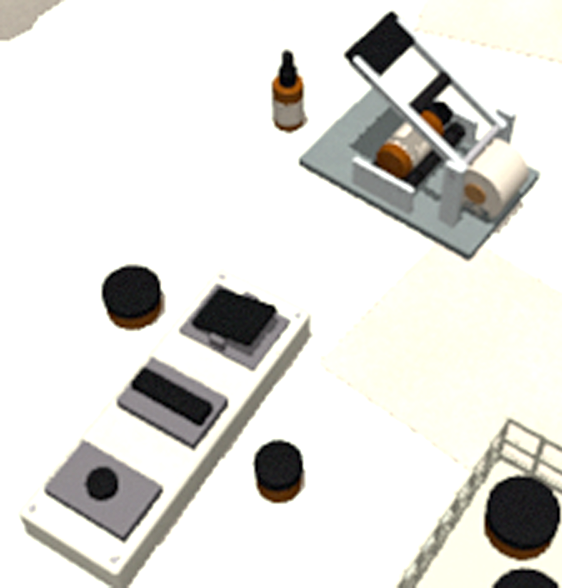

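The crop shows the pad raised at about (380,45), the base plate corners at (301,160), (470,257) and (537,177), the key from (143,376) to (203,416), and the stop button at (102,483). The rocker paddle is at about (235,317).

Run:
```python
from h import *
np.set_printoptions(precision=4,suppress=True)
g=lambda u,v,z:onz('scene',(205+u/2.5,170+v/2.5),z)
A,B,C=g(301,160,.012),g(470,257,.012),g(537,177,.012)
print('plate',A,B,C,np.linalg.norm(B-A),np.linalg.norm(C-B),np.degrees(np.arctan2(*(B-A)[1::-1])),np.degrees(np.arctan2(*(C-B)[1::-1])))
q=[g(*p,.04) for p in((222,277),(310,318),(118,585),(25,522))]
print('box',*q,[np.linalg.norm(q[i]-q[i-1]) for i in range(4)], np.mean(q,0))
k=g(172,396,.062);s=g(102,482,.062);d=k-s
print('key',k,'stop',s,np.linalg.norm(d),np.degrees(np.arctan2(d[1],d[0])),'rocker',k+d)
o,p,r=tool();print(p,r.as_matrix())
i,M,f=cam('wrist');print('wristcam in tool',r.as_matrix().T@(i['position']-p),r.as_matrix().T@M,f)
```

```text
plate [0.5046 0.1415 0.012 ] [0.7092 0.1142 0.012 ] [0.7244 0.2429 0.012 ] 0.20639837108809492 0.12955061451554084 -7.591787766425105 83.24382386512211
box [ 0.528  -0.0441  0.04  ] [ 0.6211 -0.0429  0.04  ] [ 0.618  -0.3319  0.04  ] [ 0.5241 -0.3272  0.04  ] [np.float64(0.28311570262223823), np.float64(0.0930785352584916), np.float64(0.2890509538388793), np.float64(0.094074563343877)] [ 0.5728 -0.1865  0.04  ]
key [ 0.5687 -0.183   0.062 ] stop [ 0.5651 -0.2761  0.062 ] 0.09324133839260364 87.8179201198653 rocker [ 0.5722 -0.0898  0.062 ]
[0.1903 0.6476 0.2174] [[-0.9594  0.2819 -0.    ]
 [ 0.2819  0.9594  0.    ]
 [ 0.      0.     -1.    ]]
wristcam in tool [ 0.0809  0.0007 -0.1574] [[-0.001   0.9478  0.3189]
 [ 1.      0.0012 -0.0005]
 [-0.0008  0.3189 -0.9478]] 337.3976893571517
```

>>> carry_out --moves '[[[0,0,0],[-5,-3.4,-5],0],[[0,0,0],[-10,-6.8,-5],0],[[0,0,0],[-15,-10.2,-5],0],[[0,0,0],[-20,-13.6,-5],0],[[0,0,0],[-25,-17,-5],0]]'

```text
t: 1.52
eef_pos: [0.3804, 0.4161, 0.2678]
tool_rot: [0.0, 0.142, 0.99, 0.0]
contact_force: [0.8, 0.1, 0.3]
gripper_width: 0.001
```

>>> carry_out --moves '[[[0,0,-2],[-5,-3.4,0],0],[[0,0,-4],[-10,-6.8,0],0],[[0,0,-6],[-15,-10.2,0],0],[[0,0,-8],[-20,-13.6,0],0],[[0,0,-9],[-23.5,-16.4,0],0]]'

```text
t: 2.15
eef_pos: [0.5601, 0.1914, 0.2677]
tool_rot: [0.0, 0.065, 0.998, -0.0]
contact_force: [-0.5, 0.1, -0.3]
gripper_width: -0.002
```

Run:
```python
from h import *
np.set_printoptions(precision=4,suppress=True)
for _ in range(3):bot.read_camera('side')
o,p,r=tool();print(o['t'],p,r.as_matrix(),o['gripper_width'],o['contact_force'])
cv2.imwrite('pics/w1.png',cv2.convertScaleAbs(bot.read_camera('wrist')[:,:,::-1],alpha=1.5))
i,M,f=cam('wrist'); print(i)
for n in("finger_pad_top","bottle_center","dropper_center"):
    print(n,[(round(d['score'],2),[round(float(v)) for v in d['location']]) for d in bot.silhouettes(n,'wrist')][:2])
```

```text
2.3 [0.5599 0.1909 0.2675] [[-0.991   0.1342  0.0007]
 [ 0.1342  0.991  -0.0009]
 [-0.0008 -0.0008 -1.    ]] -0.0006897192872226972 [-0.8473  0.9995  1.1019]
{'vertical_fov': 70.8505199330631, 'cx': 312.3529619606837, 'cy': 237.93510349934922, 'position': array([0.4787, 0.2044, 0.4247]), 'attitude': array([ 0.7424, -0.1212, -0.1068,  0.6502])}
finger_pad_top [(0.9, [329, 233])]
bottle_center [(0.86, [323, 245])]
dropper_center [(0.79, [304, 104])]
```

View pics/w1.png

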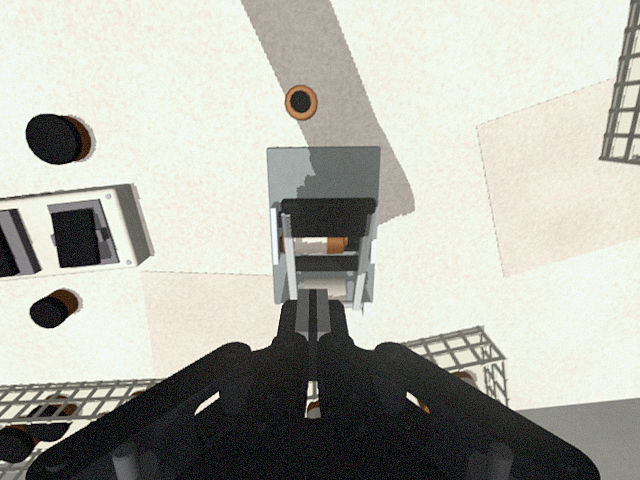

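The wrist view shows the black pad spanning columns 279–377 and rows 199–236, centred at about (327,217). The plate's front edge runs from (267,150) to (380,147), and the dropper is clear at (301,102).

Run:
```python
from h import *
np.set_printoptions(precision=4,suppress=True)
for z in(.13,.15,.165): print(z,onz('wrist',(327,217),z),'edges',onz('wrist',(279,217),z)-onz('wrist',(377,217),z))
A,D=onz('wrist',(267,150),.012),onz('wrist',(380,147),.012); e=(D-A)/np.linalg.norm(D-A)
print('plate front',A,D,np.linalg.norm(D-A),np.degrees(np.arctan2(e[1],e[0])))
for y in [(205+380/2.5,170+45/2.5)]: print('scene+wrist',tri({'scene':y,'wrist':(327,217)}))
print('wrist est of rocker box: key/rocker', onz('wrist',(78,237),.062), onz('wrist',(110,200),.04))
```

```text
0.13 [0.5578 0.2099 0.13  ] edges [-0.0113 -0.0878  0.    ]
0.15 [0.5523 0.2096 0.15  ] edges [-0.0105 -0.0818  0.    ]
0.165 [0.5482 0.2095 0.165 ] edges [-0.0099 -0.0773  0.    ]
plate front [0.4992 0.15   0.012 ] [0.5128 0.2832 0.012 ] 0.13392250902551128 84.17966248592477
scene+wrist [0.5542 0.2094 0.1411]
wrist est of rocker box: key/rocker [ 0.5636 -0.0715  0.062 ] [ 0.53  -0.036  0.04 ]
```

>>> carry_out --moves '[[[0,0,0],[1.4,1.7,2.5],0],[[0,0,0],[1.4,1.7,5],0],[[0,0,0],[1.4,1.7,7],0],[[0,0,0],[1.4,1.7,8],0]]'

```text
t: 3.0
eef_pos: [0.5455, 0.2141, 0.1864]
tool_rot: [-0.001, 0.063, 0.998, -0.0]
contact_force: [-0.1, -0.5, 0.7]
gripper_width: 0.001
```

>>> carry_out --moves '[[[0,0,0],[0.3,0,0.6],0],[[0,0,0],[0.8,0,1.4],0],[[0,0,0],[1.2,0,2.2],0],[[0,0,0],[1.5,0,3],0],[[0,0,0],[1.8,0,3.8],0]]'

```text
t: 3.62
eef_pos: [0.5287, 0.2152, 0.1489]
tool_rot: [0.0, 0.064, 0.998, 0.0]
contact_force: [-0.1, 0.1, -0.3]
gripper_width: -0.001
```

>>> carry_out --moves '[[[0,0,0],[0.2,0,0.8],0],[[0,0,0],[0.4,0,1.6],0],[[0,0,0],[0.6,0,2.4],0],[[0,0,0],[0.8,0,3.2],0],[[0,0,0],[0.9,0,3.8],0]]'

```text
t: 4.25
eef_pos: [0.5197, 0.2162, 0.1108]
tool_rot: [-0.0, 0.064, 0.998, -0.0]
contact_force: [-0.0, 0.1, 0.1]
gripper_width: 0.001
```

Run:
```python
from h import *
np.set_printoptions(precision=4,suppress=True)
a=bot.read_camera('side')[250:430,180:400,::-1];o,p,r=tool();print(o['t'],p,o['contact_force'])
b=bot.read_camera('wrist')[90:330,180:430,::-1]
f=lambda x:cv2.convertScaleAbs(cv2.resize(x,(400,350),interpolation=2),alpha=1.6)
cv2.imwrite('pics/c2.png',np.hstack([f(a),f(b)]))
```

```text
4.3 [0.5192 0.2161 0.1102] [-0.8874  0.5245  0.1998]
```

View pics/c2.png

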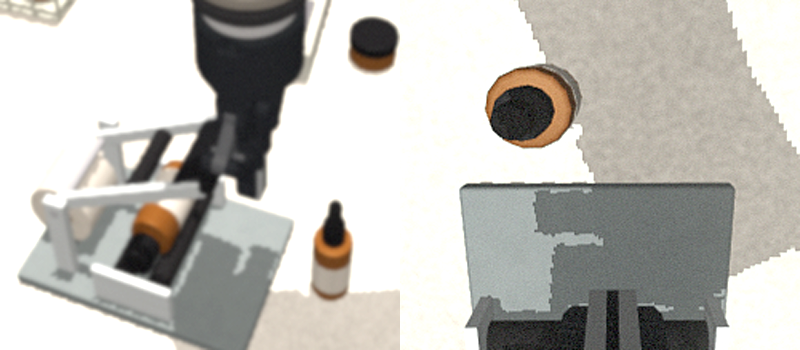

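Run:
```python
from h import *
np.set_printoptions(precision=4,suppress=True)
o,p,r=tool()
for z in(.095,.1,.105):
    a,b=[onz('wrist',(180+(u-400)*.625,90+v*240/350),z) for u,v in((483,320),(716,320))]
    print(z,a,b,np.linalg.norm(a-b),'tool',r.inv().apply((a+b)/2-p))
print('tip proj',proj('wrist',p+r.apply([.011,0,.017])),proj('wrist',p+r.apply([-.011,0,.017])))
```

```text
0.095 [0.5346 0.1674 0.095 ] [0.5455 0.2515 0.095 ] 0.0848163393408251 tool [-0.0213 -0.0039  0.0156]
0.1 [0.5318 0.1691 0.1   ] [0.5425 0.2508 0.1   ] 0.08236600151415092 tool [-0.0184 -0.0038  0.0106]
0.105 [0.5291 0.1708 0.105 ] [0.5394 0.2501 0.105 ] 0.07991566368747678 tool [-0.0154 -0.0037  0.0056]
tip proj [np.float64(311.3623456774359), np.float64(256.9556051130751)] [np.float64(311.4349543742987), np.float64(292.43451911041547)]
```

Run:
```python
from h import *
np.set_printoptions(precision=4,suppress=True)
a=bot.read_camera('side')[250:430,180:400,::-1].copy();o,p,r=tool();t=proj('side',p+r.apply([0,0,.017]));print(t)
cv2.circle(a,(round(t[0]-180),round(t[1]-250)),1,(0,0,255),-1)
b=bot.read_camera('wrist')[140:340,170:440,::-1]
s=bot.read_camera('scene')[160:280,310:430,::-1]
f=lambda x,w,h:cv2.convertScaleAbs(cv2.resize(x,(w,h),interpolation=2),alpha=1.8)
cv2.imwrite('pics/c3.png',np.vstack([f(b,405,300),np.zeros((1,405,3),np.uint8)])) if 0 else cv2.imwrite('pics/c3.png',np.hstack([f(a,400,327),np.vstack([f(b,400,296),np.zeros((31,400,3),np.uint8)])]))
cv2.imwrite('pics/c4.png',f(s,500,500))
```

```text
[np.float64(317.51333024277784), np.float64(363.193029811112)]
```

View pics/c3.png

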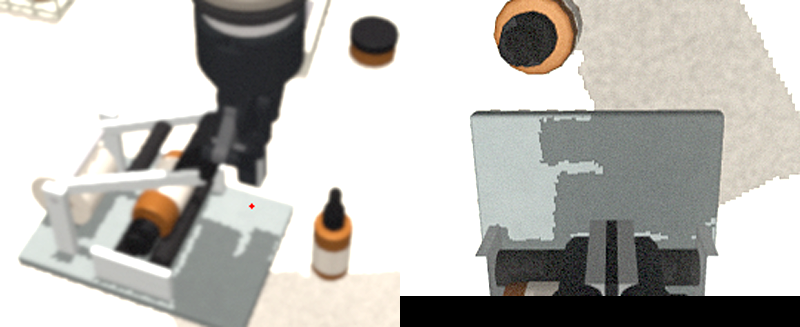

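The wrist view shows plate and cradle roller in front of the fingers, but no pad. In the side view the arm is still raised as in the first picture, and the tip has passed in front of the pad. I'll recheck the tip and pad positions before moving.

Run:
```python
from h import *
np.set_printoptions(precision=4,suppress=True)
o,p,r=tool()
print('tip tri tool',r.inv().apply(tri({'side':(319,351),'wrist':(312,289)})-p))
for n in('finger_pad_top','roller_arm'):
  for c in('side','wrist','scene'):
    bot.read_camera(c)
    for d in bot.silhouettes(n,c)[:1]:
        R_=d['region']; ys,xs=np.nonzero(R_); print(n,c,round(d['score'],2),d['location'],len(xs),xs.min(),xs.max(),ys.min(),ys.max())
for X in([.55,.21,.155],[.58,.205,.155],[.575,.207,.13],[.56,.21,.1]): print(X,*[np.round(proj(c,X)) for c in('side','scene','wrist')])
```

```text
tip tri tool [ 0.0039  0.0001 -0.01  ]
finger_pad_top side 0.6 [266.9, 338.9] 2148 212 301 307 357
finger_pad_top wrist 0.56 [313.5, 403.9] 477 205 320 381 417
finger_pad_top scene 0.94 [363.0, 196.4] 1077 343 406 175 235
roller_arm side 0.8 [264.9, 334.4] 1908 212 300 309 356
roller_arm wrist 0.68 [316.2, 400.5] 523 204 320 381 417
roller_arm scene 0.65 [360.4, 194.9] 1049 343 406 176 236
[0.55, 0.21, 0.155] [297. 328.] [356. 183.] [306. 401.]
[0.58, 0.205, 0.155] [277. 322.] [366. 188.] [304. 454.]
[0.575, 0.207, 0.13] [281. 335.] [364. 195.] [307. 402.]
[0.56, 0.21, 0.1] [292. 352.] [359. 201.] [310. 342.]
```

View pics/c4.png

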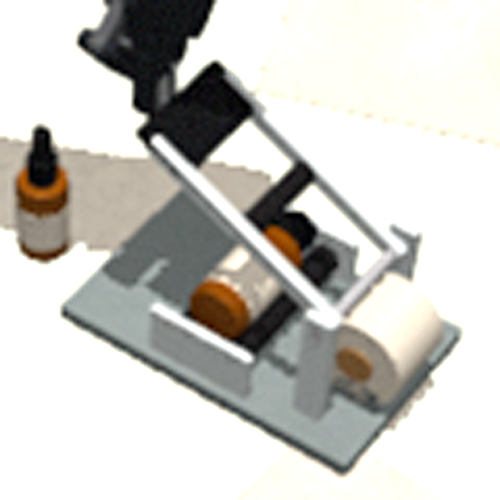

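The arm is still raised. My sideways motion took the tip down in front of the pad, and the tip measures about 25 mm higher than nominal when shut. I'll back up, go over the pad and come down until it touches.

>>> carry_out --moves '[[[0,0,0],[0,0,-4],0],[[0,0,0],[0,0,-8.5],0],[[0,0,0],[-2,-0.1,-8.5],0],[[0,0,0],[-3.6,-0.1,-8.5],0],[[0,0,0],[-3.6,-0.1,-7],0]]'

```text
t: 5.72
eef_pos: [0.5569, 0.2103, 0.1811]
tool_rot: [0.001, 0.065, 0.998, 0.0]
contact_force: [-0.1, -0.5, 0.3]
gripper_width: 0.0
```

>>> carry_out --moves '[[[0,0,0],[0,0,0.6],0],[[0,0,0],[0,0,1.2],0],[[0,0,0],[0,0,1.8],0]]'

```text
t: 6.1
eef_pos: [0.5551, 0.2108, 0.1627]
tool_rot: [-0.0, 0.064, 0.998, -0.0]
contact_force: [-0.6, -1.1, -0.5]
gripper_width: 0.002
```

>>> carry_out --moves '[[[0,0,0],[0,0,0.6],0],[[0,0,0],[0,0,1.2],0],[[0,0,0],[0,0,1.2],0]]'

```text
t: 6.48
eef_pos: [0.5552, 0.2105, 0.1509]
tool_rot: [-0.0, 0.064, 0.998, -0.0]
contact_force: [0.4, -0.3, -0.7]
gripper_width: -0.001
```

>>> carry_out --moves '[[[0,0,0],[0,0,0.6],0],[[0,0,0],[0,0,1.2],0],[[0,0,0],[0,0,1.2],0]]'

```text
t: 6.85
eef_pos: [0.5552, 0.2106, 0.1388]
tool_rot: [-0.0, 0.064, 0.998, -0.0]
contact_force: [0.6, -0.2, -0.1]
gripper_width: -0.002
```

Run:
```python
from h import *
o,p,r=tool();print(p,o['contact_force'])
a=bot.read_camera('side')[270:400,200:360,::-1];s=bot.read_camera('scene')[150:270,310:430,::-1]
f=lambda x:cv2.convertScaleAbs(cv2.resize(x,(400,400 if x is s else 325),interpolation=2),alpha=1.8)
cv2.imwrite('pics/c5.png',np.hstack([cv2.copyMakeBorder(f(a),0,75,0,0,0),f(s)]))
```

```text
[0.55523257 0.21057795 0.13884721] [ 0.6036837  -0.1875256  -0.13461973]
```

View pics/c5.png

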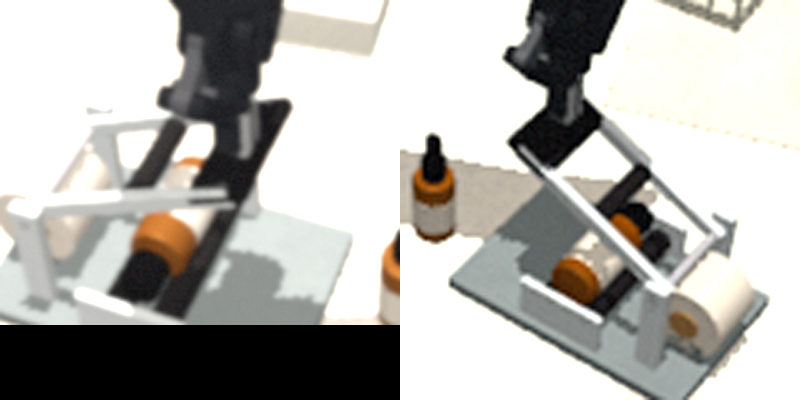

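The tip is now just at the pad's face, near its middle and a little towards the hinge. Next I'll push along the arc.

>>> carry_out --moves '[[[0,0,0],[0.2,0,0.6],0],[[0,0,0],[0.5,0,1.2],0],[[0,0,0],[0.8,0,1.8],0],[[0,0,0],[1.1,0,2.4],0],[[0,0,0],[1.3,0,3],0]]'

```text
t: 7.58
eef_pos: [0.5424, 0.2123, 0.109]
tool_rot: [-0.0, 0.064, 0.998, -0.0]
contact_force: [0.4, -0.1, 0.8]
gripper_width: -0.006
```

>>> carry_out --moves '[[[0,0,0],[0.3,0,0.6],0],[[0,0,0],[0.5,0,1.2],0],[[0,0,0],[0.6,0,1.8],0],[[0,0,0],[0.8,0,2.4],0],[[0,0,0],[0.8,0,2.8],0]]'

```text
t: 8.2
eef_pos: [0.5341, 0.2134, 0.0809]
tool_rot: [-0.0, 0.064, 0.998, -0.0]
contact_force: [-1.2, 0.4, 1.5]
gripper_width: -0.003
```

>>> carry_out --moves '[[[0,0,0],[0,0,0.3],0],[[0,0,0],[0,0,0.6],0],[[0,0,0],[0,0,0.6],0]]'

```text
t: 8.57
eef_pos: [0.5347, 0.2132, 0.0752]
tool_rot: [-0.0, 0.064, 0.998, -0.0]
contact_force: [-0.5, -0.2, 0.1]
gripper_width: 0.0
```

Run:
```python
from h import *
o,p,r=tool();print(p,o['contact_force'])
a=bot.read_camera('side')[270:400,200:360,::-1];s=bot.read_camera('scene')[150:270,310:430,::-1]
f=lambda x:cv2.convertScaleAbs(cv2.resize(x,(400,400 if x is s else 325),interpolation=2),alpha=1.8)
cv2.imwrite('pics/c6.png',np.hstack([cv2.copyMakeBorder(f(a),0,75,0,0,0),f(s)]))
```

```text
[0.53466401 0.21324441 0.07517613] [-0.51827355 -0.23758233  0.13470172]
```

View pics/c6.png

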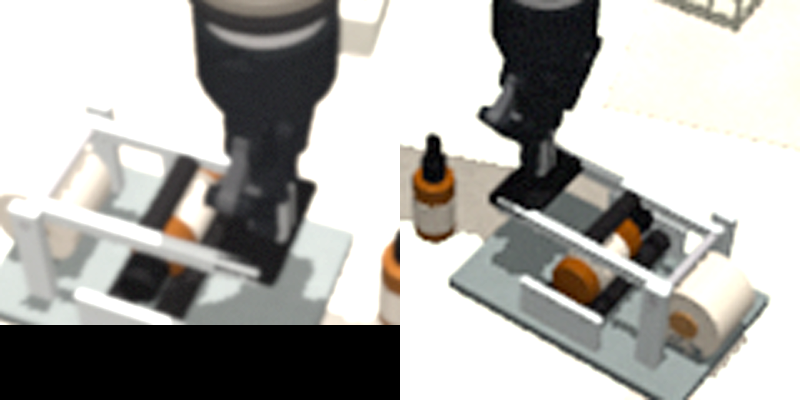

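The arm is almost level, with the tip on the pad. I'll press on in small steps until the stop pushes back.

>>> carry_out --moves '[[[0,0,0],[0,0,0.3],0],[[0,0,0],[0,0,0.5],0],[[0,0,0],[0,0,0.5],0]]'

```text
t: 9.05
eef_pos: [0.5352, 0.2135, 0.0739]
tool_rot: [0.0, 0.065, 0.998, 0.001]
contact_force: [-10.7, -3.5, 34.0]
gripper_width: -0.001
```

>>> carry_out --moves '[[[0,0,0],[0,0,0.2],0],[[0,0,0],[0,0,0.4],0],[[0,0,0],[0,0,0.4],0]]'

```text
t: 9.43
eef_pos: [0.5353, 0.2137, 0.0734]
tool_rot: [0.0, 0.065, 0.998, 0.001]
contact_force: [-21.9, -7.3, 64.6]
gripper_width: -0.001
```

The stop pushes back firmly (64 N at the wrist while the tip hardly moved). I'll lift off and go to the control box.

>>> carry_out --moves '[[[0,0,0],[0,0,-4],0],[[0,0,0],[0,0,-9],0],[[0,0,-1],[-0.6,-3,-14],0],[[0,0,-2],[-1.8,-8.6,-16],0],[[0,0,-3],[-3,-14.6,-16],0]]'

```text
t: 10.05
eef_pos: [0.5472, 0.0639, 0.2288]
tool_rot: [0.002, 0.037, 0.999, 0.001]
contact_force: [1.0, -0.5, 0.0]
gripper_width: 0.001
```

>>> carry_out --moves '[[[0,0,-1],[-1.3,-6,0],0],[[0,0,-2],[-2.6,-12,0],0],[[0,0,-3],[-4,-18,0],0],[[0,0,-3],[-4.3,-20,0],0],[[0,0,-3],[-4.3,-20,0],0]]'

```text
t: 10.68
eef_pos: [0.5729, -0.1402, 0.2263]
tool_rot: [-0.0, 0.014, 1.0, -0.0]
contact_force: [0.3, 0.2, -0.2]
gripper_width: 0.001
```

Run:
```python
from h import *
np.set_printoptions(precision=4,suppress=True)
o,p,r=tool();print(o['t'],p,r.as_matrix()[:,0],o['contact_force'])
w=bot.read_camera('wrist');s=bot.read_camera('scene')
np.save('w2.npy',w)
for n in("rocker_raised_end","start_key_top","stop_button_top"):
  for d in bot.silhouettes(n,'wrist')[:1]:
    ys,xs=np.nonzero(d['region']);print(n,round(d['score'],2),d['location'],onz('wrist',d['location'],.062),xs.min(),xs.max(),ys.min(),ys.max())
f=lambda x,w,h:cv2.convertScaleAbs(cv2.resize(x[:,:,::-1],(w,h),interpolation=2),alpha=1.6)
t=f(s[150:270,310:430],300,300)
cv2.imwrite('pics/c7.png',np.hstack([f(w[60:380,130:510],480,404),cv2.copyMakeBorder(t,0,104,0,0,0)]))
```

```text
10.675 [ 0.5729 -0.1402  0.2263] [-0.9996  0.028   0.0001] [ 0.2807  0.203  -0.2313]
rocker_raised_end 0.87 [365.6, 200.5] [ 0.5638 -0.0834  0.062 ] 345 392 169 234
start_key_top 0.71 [273.2, 201.5] [ 0.5628 -0.1729  0.062 ] 260 283 165 238
stop_button_top 0.95 [175.1, 197.3] [ 0.5566 -0.2675  0.062 ] 160 190 190 216
```

View pics/c7.png

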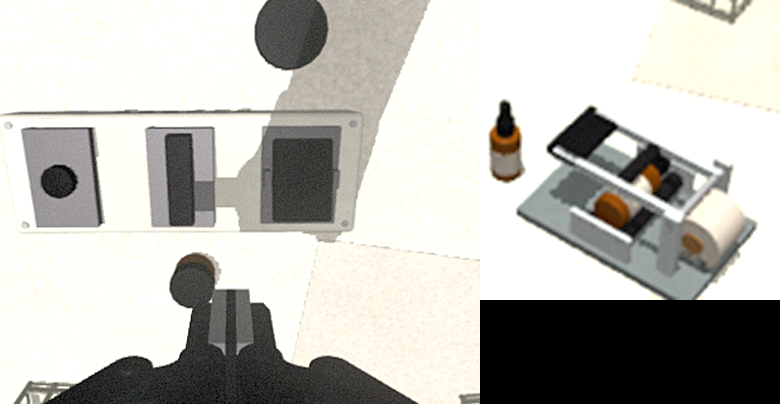

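The arm is level and down, with the bottle in its cradle. In the wrist crop the stop button is at (58,181), the key at (178,180) and the rocker from (272,137) to (333,222).

Run:
```python
from h import *
np.set_printoptions(precision=4,suppress=True)
o,p,r=tool();F=lambda u,v,z:onz('wrist',(130+u*380/480,60+v*320/404),z)
far=F(303,222,.070);near=F(303,137,.044);key=F(178,180,.062);stop=F(58,181,.062)
print(far,near,np.linalg.norm(far-near),key,stop,'boxcorners',F(362,110,.04),F(355,232,.04))
print('tip front/back proj',proj('wrist',p+r.apply([.011,0,-.014])),proj('wrist',p+r.apply([0,0,-.014])))
ax=(far-near)/np.linalg.norm(far-near);print('press',far-.008*ax,'toolshift cm',100*r.inv().apply(far-.008*ax-p),'key cm',100*r.inv().apply(key-p))
```

```text
[ 0.5974 -0.0795  0.07  ] [ 0.5356 -0.0772  0.044 ] 0.0671189196015137 [ 0.5639 -0.1753  0.062 ] [ 0.5626 -0.2676  0.062 ] boxcorners [ 0.5163 -0.0312  0.04  ] [ 0.6175 -0.0294  0.04  ]
tip front/back proj [np.float64(311.59214164344854), np.float64(281.430763175405)] [np.float64(311.6321961877004), np.float64(302.2475122792283)]
press [ 0.5901 -0.0792  0.0669] toolshift cm [-1.5379  5.6913 15.9445] key cm [ 0.879  -3.9734 16.4271]
```

>>> carry_out --moves '[[[0,0,0],[-1.5,5.7,0],0],[[0,0,0],[-1.5,5.7,5],0],[[0,0,0],[-1.5,5.7,10],0],[[0,0,0],[-1.5,5.7,14],0],[[0,0,0],[-1.5,5.7,16],0]]'

```text
t: 11.55
eef_pos: [0.5883, -0.0795, 0.064]
tool_rot: [-0.002, 0.011, 1.0, 0.0]
contact_force: [0.0, -0.4, 0.2]
gripper_width: 0.006
```

>>> carry_out --moves '[[[0,0,0],[0,0,0.6],0],[[0,0,0],[0,0,1.2],0],[[0,0,0],[0,0,1.7],0],[[0,0,0],[0,0,2.2],0],[[0,0,0],[0,0,2.2],0]]'

```text
t: 12.18
eef_pos: [0.5902, -0.0814, 0.0446]
tool_rot: [0.0, 0.012, 1.0, 0.0]
contact_force: [0.9, -0.7, 1.9]
gripper_width: -0.002
```

>>> carry_out --moves '[[[0,0,0],[0,0,0.3],0],[[0,0,0],[0,0,0.6],0],[[0,0,0],[0,0,0.6],0]]'

```text
t: 12.55
eef_pos: [0.5905, -0.0815, 0.042]
tool_rot: [0.001, 0.012, 1.0, 0.001]
contact_force: [-9.3, 3.6, 34.1]
gripper_width: 0.001
```

>>> carry_out --moves '[[[0,0,0],[0,0,0.2],0],[[0,0,0],[0,0,0.2],0]]'

```text
t: 12.8
eef_pos: [0.5906, -0.0814, 0.0417]
tool_rot: [0.001, 0.012, 1.0, 0.001]
contact_force: [-14.0, 3.6, 50.3]
gripper_width: -0.002
```

>>> carry_out --moves '[[[0,0,0],[0,0,-3],0],[[0,0,0],[0,0,-8],0],[[0,0,0],[1.2,-4.6,-12],0],[[0,0,0],[2.2,-9.3,-14],0],[[0,0,0],[2.2,-9.3,-14],0]]'

```text
t: 13.42
eef_pos: [0.5641, -0.1795, 0.1783]
tool_rot: [0.001, 0.016, 1.0, -0.001]
contact_force: [-0.8, 0.1, 0.2]
gripper_width: 0.0
```

Run:
```python
from h import *
np.set_printoptions(precision=4,suppress=True)
o,p,r=tool();print(o['t'],p,r.as_matrix()[:,0],o['contact_force'])
w=bot.read_camera('wrist')
for n,z in(("rocker_raised_end",.058),("start_key_top",.062),("stop_button_top",.062)):
  for d in bot.silhouettes(n,'wrist')[:1]:
    ys,xs=np.nonzero(d['region']);c=((xs.min()+xs.max())/2,(ys.min()+ys.max())/2)
    print(n,round(d['score'],2),d['location'],onz('wrist',c,z),'cm',100*r.inv().apply(onz('wrist',c,z)-p),xs.min(),xs.max(),ys.min(),ys.max())
f=lambda x,w,h:cv2.convertScaleAbs(cv2.resize(x[:,:,::-1],(w,h),interpolation=2),alpha=1.6)
s=bot.read_camera('side')
cv2.imwrite('pics/c8.png',np.hstack([f(w[40:360,130:510],400,337),f(s[185:320,280:440],399,337)]))
```

```text
13.425 [ 0.5641 -0.1795  0.1783] [-0.9995  0.032  -0.0021] [-0.843   0.0887  0.1838]
rocker_raised_end 0.93 [421.1, 219.9] [ 0.5639 -0.078   0.058 ] cm [ 0.3659 10.1828 12.0051] 392 458 188 254
start_key_top 0.68 [312.8, 218.7] [ 0.5611 -0.1724  0.062 ] cm [ 0.3464  0.7334 11.6289] 300 324 181 263
```

View pics/c8.png

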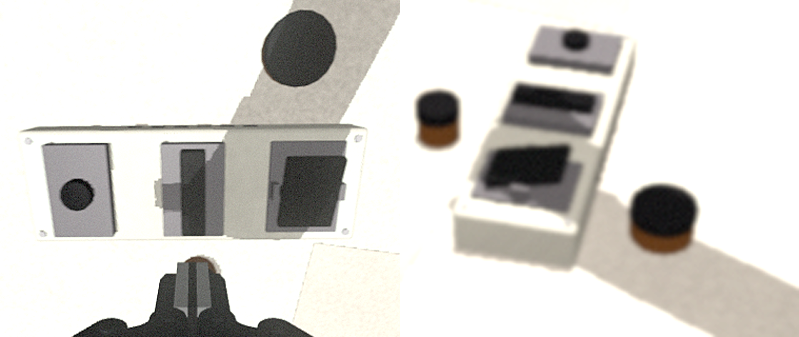

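The wrist and side views show the paddle tipped, with its robot-side end now raised, so the rocker is on. The key is straight ahead of the tip. I'll do one more settled check of the key before pressing.

Run:
```python
from h import *
np.set_printoptions(precision=4,suppress=True)
o,p,r=tool();w=bot.read_camera('wrist');print(o['t'],p)
d=bot.silhouettes("start_key_top",'wrist')[0]
ys,xs=np.nonzero(d['region']);c=((xs.min()+xs.max())/2,(ys.min()+ys.max())/2)
X=onz('wrist',c,.062);print(c,X,'cm',100*r.inv().apply(X-p))
```

```text
13.675 [ 0.5652 -0.1721  0.1753]
(np.float64(302.0), np.float64(222.5)) [ 0.5618 -0.1804  0.062 ] cm [ 0.2909 -0.8494 11.3299]
```

>>> carry_out --moves '[[[0,0,0],[0.3,-0.8,3],0],[[0,0,0],[0.3,-0.8,7],0],[[0,0,0],[0.3,-0.8,10.5],0],[[0,0,0],[0.3,-0.8,11.3],0],[[0,0,0],[0.3,-0.8,11.3],0]]'

```text
t: 14.4
eef_pos: [0.5624, -0.1815, 0.0634]
tool_rot: [-0.0, 0.012, 1.0, 0.0]
contact_force: [-1.1, 0.5, 0.7]
gripper_width: -0.0
```

>>> carry_out --moves '[[[0,0,0],[0,0,0.6],0],[[0,0,0],[0,0,1.2],0],[[0,0,0],[0,0,1.7],0],[[0,0,0],[0,0,1.7],0]]'

```text
t: 14.9
eef_pos: [0.5625, -0.1818, 0.0464]
tool_rot: [0.0, 0.012, 1.0, 0.0]
contact_force: [0.7, 0.4, 2.4]
gripper_width: -0.0
```

>>> carry_out --moves '[[[0,0,0],[0,0,0.3],0],[[0,0,0],[0,0,0.6],0],[[0,0,0],[0,0,0.6],0]]'

```text
t: 15.28
eef_pos: [0.5627, -0.1818, 0.042]
tool_rot: [0.0, 0.012, 1.0, 0.0]
contact_force: [-4.2, 3.0, 17.8]
gripper_width: 0.003
```

>>> carry_out --moves '[[[0,0,0],[0,0,0.2],0],[[0,0,0],[0,0,0.2],0],[[0,0,0],[0,0,0.2],0]]'

```text
t: 15.65
eef_pos: [0.5627, -0.1818, 0.0417]
tool_rot: [0.001, 0.012, 1.0, 0.001]
contact_force: [-10.5, 4.6, 34.3]
gripper_width: 0.003
```

>>> carry_out --moves '[[[0,0,0],[0,0,-3],0],[[0,0,0],[0,0,-8],0],[[0,0,0],[0,0,-13],0],[[0,0,0],[0,0,-18],0],[[0,0,0],[0,0,-18],0]]'

```text
t: 16.27
eef_pos: [0.5646, -0.1828, 0.2224]
tool_rot: [0.004, 0.012, 1.0, -0.001]
contact_force: [0.3, -1.0, -0.1]
gripper_width: -0.0
```

Run:
```python
from h import *
o,p,r=tool();print(o['t'],p,o['contact_force'])
s=bot.read_camera('scene');w=bot.read_camera('wrist')
f=lambda x,w,h:cv2.convertScaleAbs(cv2.resize(x[:,:,::-1],(w,h),interpolation=2),alpha=1.6)
cv2.imwrite('pics/c9.png',np.hstack([f(s[160:410,205:430],450,500),cv2.copyMakeBorder(f(w[60:380,150:500],340,311),0,189,0,0,0)]))
```

```text
16.275 [ 0.56460521 -0.18276394  0.22241966] [ 0.30869351 -1.04324383 -0.08867075]
```

View pics/c9.png

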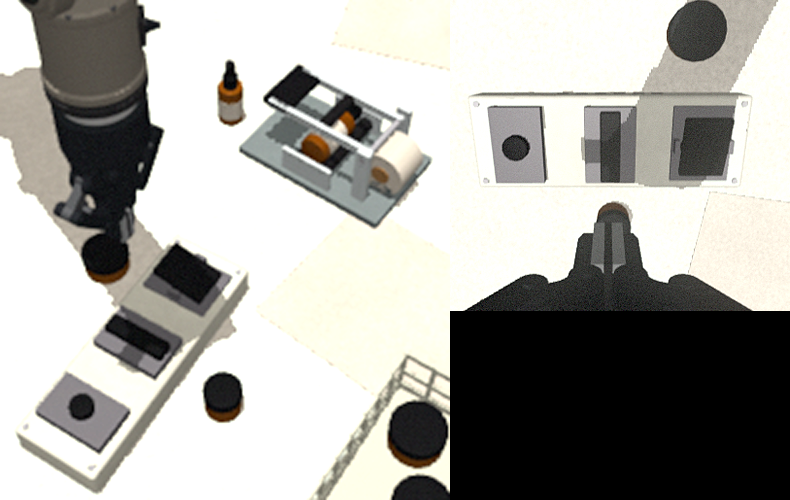

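The final view shows the arm level over the bottle, the rocker tipped the other way, and the key up. The jars and dropper are where they were, and the tool is clear. I'll hand the job in.

```bash
python3 -c "
from station import bot
print(bot.hand_in())"
```

```text
the job is handed in; nothing more can be done
None
```

I handed the job in at about 16 s of the 61 s allowed. In the asked order, I pushed the roller arm down to its stop, tipped the rocker to on, and pressed the start key all the way in and let it go.

**Peak force readings:**

| Control | Wrist force, upward part | Fingertip height |
|---|---|---|
| Roller arm | 65 N against the stop (about 69 N in all) | took as the given 88 mm when down |
| Rocker | 50 N | about 56 mm (55 mm expected when on) |
| Start key | 34 N | about 56 mm (56 mm expected when fully in) |

**Last pictures:** The arm is level with the bottle in its cradle. The rocker's robot-side end is raised, so it is on, and the key looks up again. The stop button was never approached, the jars and dropper stand where they were, and the tool is clear of everything.

**What failed or disagreed:**
- **First try at the arm:** the fingers came down in front of the pad without touching it. I backed off and repeated it.
- **Fingertip length:** the shut fingertips sit about 30 mm higher than the stated 17 mm ahead of the TCP. The rocker and key heights above use the offset I took from the roller arm's stop, and they match the expected values to about 1 mm.
- **Camera positions:** the three cameras differed by up to about 15 mm on the control positions. I relied mostly on the wrist camera and on feeling for contact.
- **Joint values:** I could not read the joint values directly, so the final states are judged from the pictures and forces.

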